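Close, lock and start the board-test fixture

TASK

A circuit board is lying ready in the clamshell test fixture. Swing the fixture's lid down until it is fully shut, without slamming it, then push the blue tab of the lock bar across to the left, as seen from the robot, to its stop so that the claws lock the lid, and then press the green start button fully down and let it go. Do it all with the fingertips: leave the red stop button, the board and the other things on the bench where and as they are.

Things in the scene. Friction and masses are not known exactly. Their poses are not given: they have to be found in the camera images.
- fixture: Bench test fixture, fixed to the bench: black sheet-metal case 200 mm deep (its x) by 240 mm wide (its y), rim 95 mm high, 105 mm over the shut lid. Origin: centre of the underside on the bench. Its x axis points to the rear, where the lid's hinge runs; its front (-x) with the lock bar faces the robot; its y axis is its left, z up.
- lid (a joint): Angle of the fixture's lid in rad: 0 fully shut (lying flat on the rim), growing as the lid opens, up to 1.6 (past upright). It starts partly open, between 0.75 and 1.3, and leans to the robot's side. A stiff friction hinge (0.55 N m; the lid weighs 0.35 kg, so 1 to 3 N on the outer face near the free edge moves it down) keeps it wherever it is left; it neither falls nor springs back.
- lid_front (a point): Point on the lid's outer (top) face in the middle of the solid front strip of its aluminium frame, 175 mm from the hinge line and 20 mm from the frame's free edge. The lid is 240 mm wide, 10 mm thick, a clear window in an aluminium frame; a 6 mm thick lip with two notches extends 14 mm beyond the free edge. This point's frame turns with the lid: x from the free edge to the hinge, y along the hinge, z out of the outer face (up when shut).
- lid_hinge (a point): Middle of the lid's hinge line, at 95 mm height at the rear of the fixture, on the plane of the lid's underside. The hinge line runs along the fixture's y axis.
- lock (a joint): Travel in m of the lock bar along the front of the fixture, towards the fixture's +y: 0 to 0.010 unlocked (claws in the lid's notches), 0.045 fully locked against its stop (claws over the lid's lip). Sliding friction 3 N; it stays where it is left. It must not be moved across before the lid is shut.
- lock_tab (a point): Middle of the top of the lock bar's upright blue finger tab, 116 mm above the bench, in front of the fixture. The tab is 14 mm thick along the fixture's y (sliding direction), 34 mm along its x, 40 mm high (76 to 116 mm above the bench); the side faces are free, and the point lies 15 mm from the tab's front (robot-side) edge and 19 mm in front of the claws' front faces. The space in front of the case below the tab is free down to the bench.
- board_center (a point): Centre of the green circuit board, 120 x 90 x 4 mm, lying loose in the nest inside the fixture. Not to be touched.
- station: Two-button station, fixed to the bench, 76 mm (its x) by 130 mm (its y) by 54 mm high without the buttons; origin in the centre of its underside. Green start button at 30 mm on its +y side, red stop button at 30 mm on its -y side. It stands to the left or to the right of the fixture.
- start (a joint): Travel in m of the green start button: 0 released, 0.006 fully pressed (down, 5 N); it springs back.
- start_top (a point): Centre of the top face of the green start button (30 mm diameter), which is pressed straight down. Released, it is 72 mm above the bench and stands 6 mm proud of its black collar (46 mm diameter).
- stop (a joint): Travel in m of the red stop button: 0 released, 0.006 pressed. Not to be pressed.
- stop_top (a point): Centre of the top face of the red stop button (30 mm diameter), 60 mm from the green one.
- motor_center (a point): Small grey gear motor on a steel foot, about 100 x 60 mm, 54 mm high, loose on the bench on the other side of the fixture from the station; point on the motor's axis 29 mm above the bench. Bystander.
- flux_center (a point): Amber flux bottle, 40 mm diameter, 85 mm high, standing loose either behind and to the left of the fixture or in front and to the right of it; point half-way up. Bystander.
- dish_center (a point): Blue two-part small-parts dish, 85 x 65 mm, 22 mm high, loose on the bench at whichever of those two places the bottle does not take; point in its centre, 11 mm above the bench. Bystander.

How it is judged:
By the outcome, as a careful person would: the job done as asked, in the order asked, and still so for the second after the job is handed in, with the robot touching nothing.
It also fails if it takes over 48 s, if anything falls off the work surface, if the arm or the gripper's body presses on something with over 40 N, if the wrist force passes 120 N, or if a joint passes its speed limit or range.

ROBOT

A 7-joint arm with a two-finger parallel gripper is mounted at the origin on the work surface. World frame = base frame: x ahead of the robot, y to its left, z up, the work surface at z = 0. Lengths are in m, angles in rad, forces in N, time in s.
With the tool pointing down it reaches from about 0.35 to 0.9 m from the base axis. Payload 8.1 kg.
Tool frame: the origin (TCP) lies between the finger pads; the fingertips stand 22 mm ahead of it and the grasp point (between the pads) lies 3 mm ahead of it; z points along the fingers, x is the direction in which the jaws open and shut, and the axes are right-handed (so a half turn about z gives the same grasp; the last joint's range is limited). The gripper opens to 85 mm and grips with 20 to 120 N. Pads are 22 mm wide; open, the fingers measure 114 mm over their backs; the gripper's body (76 mm by 85 mm) begins 54 mm behind the grasp point. The pads swing forward as they close: fully open they stand 13 mm farther back than shut.
Start: joints at [-1.43, 0.434, 0.025, 1.573, -0.012, 1.134, -0.075], TCP at [0.151, 0.607, 0.253] pointing down, gripper open.
Joint ranges: [-2.62, 2.62], [-0.44, 2.09], [-1.27, 1.32], [0.08, 2.57], [-1.32, 4.46], [0.12, 2], [-2.74, 2.74]. Speed limits (rad/s): [2.22, 2.22, 3.01, 3.01, 3.14, 3.14, 3.14].

INTERFACE

Orientations are given as a rotation vector (axis times angle).
In Python, from cell import status, eyes, arm gives the robot as it stands. The module is installed in compiled form; this text tells all that it offers.
- The arm moves only by the tool step_arm, never from a script. Its argument "increments" is one flat list of numbers, 6 for each row, row after row: the shift along the tool's x, y, z scaled (see below), then the turn, a rotation vector about the tool's x, y, z scaled (see below). A call has 1 to 20 rows; each row shifts and turns the pose as measured when the row begins, along the tool's axes as they then stand; what a row does not reach is not made up. The controller multiplies each number of a shift by 0.5 m and each number of a turn by 0.08 rad. A row lasts 1/8 s, in which the tool goes at most 62.5 mm and 10.7 degrees, less where a joint would pass 70% of its speed; a pose out of reach is approached as far as the arm can. A call with a number of a shift or a turn outside -1 to 1 is refused whole. A call with a gripper value outside its range is refused whole. "grip" is the closure, from 0 (fully open) to 1 (shut), set as the call begins (left out, the last holds). The fingers move at their own pace and stop on an object; "squeeze" is the grip in N (left out, the last holds). Time passes only in rows, so rows that do not move let the fingers close. It gives the time, the measured TCP pose, the force and the opening at its end, in the units of the state.
- status.get_obs(): the state, without advancing time (a new reading comes with each control period).
- eyes.capture(name): name is "scene" or "top" or "wrist"; returns (picture, depth): 420x560x3 uint8, blue, green, red; 420x560 float32, m along the optical axis (not along the pixel's ray), 0 where there is no reading.
- eyes.camera_info(name): a dict with "intrinsics" (3x3 intrinsics, pixels), "rvec" (rotation vector, rad) and "tvec" (3), from world to camera coordinates, as OpenCV has them. Camera axes: x right, y down, z forward; pixel columns grow to the right and rows downward; lengths in m; the calibration is good to about 2 mm. A picture is of the moment at which its call begins: read the wrist's pose just before it. camera_info takes no time and is no camera call; for the wrist camera it gives the pose at the moment of the call.
- arm.job_done(): hands the job in, once; it reports no verdict.
The state is a dict: "time": time; "qpos": joint angles; "qvel": joint speeds; "joint_torque": joint torques, N m; "position": TCP position; "tcp_rot": TCP orientation; "wrist_force": force on the tool from outside, world axes, zero at the start; "wrist_torque": the same for the moment, N m; "finger_gap": opening from 0.0 (shut) to 1.0 (fully open).
Only numpy, scipy, OpenCV 4.12 (cv2) and the standard library are available. Lean on these libraries where they do the work, as an engineer would, in place of code of your own. Each camera call takes 0.05 s, during which the arm holds its last target. There are 200 camera calls.

## Working session

There is one attempt and no reset: what is moved stays moved. The work goes in short steps, Python scripts to look and compute and a tool call to move; the robot and the scene stay as the last step left them, time stands still between calls to the robot, and variables do not carry over. Pictures are saved under pics/ and viewed, about 8 in all and at most 12, crops included, and the job is handed in when it is done.

Besides the shell and the picture viewer there is one more tool, called after ">>>" as name(argument=value, ...) on one line, values as JSON. step_arm: Moves the arm, as the interface text tells. Shifts and turns lie within -1 to 1; 1 stands for 0.5 m of shift or 0.08 rad of turn. Its arguments: {"type":"object","properties":{"increments":{"type":"array","items":{"type":"number"}},"grip":{"type":"number"},"squeeze":{"type":"number"}},"required":["increments"]}

```bash
mkdir -p pics; cat > h.py <<'E'
import numpy as np, cv2
from cell import status, eyes, arm
def cam(n):
    i=eyes.camera_info(n); K=np.array(i["intrinsics"]); R=cv2.Rodrigues(np.array(i["rvec"],float))[0]; t=np.array(i["tvec"],float).ravel()
    return K,R,t
def cloud(n):
    c=cam(n); im,d=eyes.capture(n); K,R,t=c
    v,u=np.mgrid[:420,:560]
    p=np.stack([(u-K[0,2])/K[0,0]*d,(v-K[1,2])/K[1,1]*d,d],-1)
    P=(p-t)@R; P[d==0]=np.nan
    return im,P
E
python3 - <<'E'
from h import *
s=status.get_obs(); print(s["position"],s["tcp_rot"],s["time"],s["finger_gap"])
for n in("scene","top"):
    im,P=cloud(n); np.savez(n,im=im,P=P); 
    K,R,t=cam(n); print(n,"campos",-R.T@t)
    cv2.imwrite(f"pics/{n}0.png",im)
    hsv=cv2.cvtColor(im,cv2.COLOR_BGR2HSV)
    for c,lo,hi in(("blue",(95,120,50),(130,255,255)),("green",(40,100,50),(85,255,255)),("red",(0,140,80),(8,255,255)),("amber",(9,130,60),(28,255,255))):
        m=cv2.inRange(hsv,lo,hi); k,l,st,ce=cv2.connectedComponentsWithStats(m)
        for i in range(1,k):
            if st[i,4]>40:
                q=P[l==i]; q=q[~np.isnan(q[:,0])]
                if len(q): print(n,c,st[i],ce[i].round(1),np.median(q,0).round(3),np.percentile(q,2,axis=0).round(3),np.percentile(q,98,axis=0).round(3))
E
```

```text
[0.1507857  0.6060463  0.25253919] [ 2.47424060e+00  1.93417066e+00 -1.81765791e-03] 0.0 1.0028615984923597
scene campos [0.47304164 0.62090057 1.08601457]
scene blue [296  44   7   9  52] [299.1  47.8] [ 0.558 -0.659  0.019] [ 0.548 -0.699 -0.   ] [ 0.57  -0.639  0.025]
scene blue [ 159   79   46   37 1137] [183.   93.3] [ 0.884 -0.444  0.014] [ 0.822 -0.461 -0.001] [ 0.934 -0.358  0.051]
scene blue [342 157  37  30 785] [359.9 171.6] [ 0.363 -0.193  0.009] [ 0.322 -0.234 -0.001] [ 0.406 -0.154  0.024]
scene blue [283 219   8  10  61] [286.4 223.7] [0.537 0.024 0.084] [0.53  0.009 0.076] [0.545 0.034 0.088]
scene blue [319 228  15  15 180] [325.8 235.3] [0.446 0.061 0.11 ] [0.431 0.049 0.083] [0.462 0.065 0.119]
scene green [259  44  55  28 792] [286.1  56.7] [ 0.594 -0.622  0.014] [ 0.52  -0.679  0.003] [ 0.676 -0.558  0.019]
scene green [ 238  211   58   42 1254] [267.4 231.6] [0.58  0.044 0.078] [ 0.523 -0.002  0.074] [0.638 0.089 0.083]
scene green [279 355  16  19 240] [286.5 364.1] [0.509 0.339 0.075] [0.495 0.32  0.063] [0.524 0.353 0.08 ]
scene red [ 138  137   53   44 1889]
[... 2005 characters left out ...]
.24  -0.001] [ 0.935 -0.139  0.053]
top red [141 215  12  13 127] [146.6 221.3] [0.54  0.283 0.075] [0.526 0.27  0.062] [0.554 0.298 0.08 ]
top amber [ 362   56   47   51 2159] [385.4  81.5] [ 0.887 -0.306  0.007] [ 0.822 -0.35  -0.001] [ 0.934 -0.249  0.053]
top amber [139 133  15  16 121] [147.  141.9] [0.731 0.284 0.059] [0.72  0.273 0.052] [0.755 0.306 0.076]
top amber [494 174  10  14  79] [498.8 180.4] [ 0.626 -0.572  0.021] [ 0.611 -0.582  0.014] [ 0.64  -0.564  0.028]
top amber [ 204  178   96   68 2678] [254.  214.8] [0.547 0.005 0.071] [ 0.486 -0.067  0.066] [0.63  0.137 0.076]
top amber [ 14 181   9  11  56] [ 18.4 185.8] [0.639 0.613 0.021] [0.629 0.604 0.012] [0.652 0.626 0.026]
```

View pics/scene0.png

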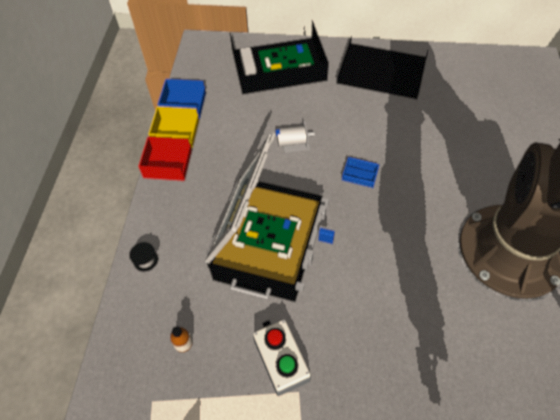

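View pics/top0.png

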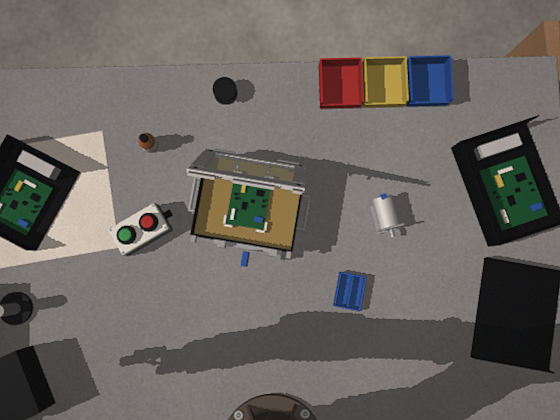

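Scene view: the fixture is at about (265,240) with its lid raised at the rear. The blue tab is at (326,235), the station with red (274,337) and green (286,364) is on the robot's left, and the bottle is at (180,338). The dish at (360,172) and the motor at (293,135) are on the right. The top view agrees: tab (244,258), green (124,234). Next I'll get the fixture pose and lid angle from the depth.

```bash
python3 - <<'E'
from h import *
T=np.load("top.npz");S=np.load("scene.npz")
P=np.vstack([T["P"].reshape(-1,3),S["P"].reshape(-1,3)]); P=P[~np.isnan(P[:,0])]
box=(P[:,0]>.4)&(P[:,0]<.8)&(P[:,1]>-.2)&(P[:,1]<.22)
P=P[box]
for n,D in(("top",T),("scene",S)):
    Q=D["P"].reshape(-1,3); Q=Q[~np.isnan(Q[:,0])]; Q=Q[(Q[:,0]>.4)&(Q[:,0]<.8)&(Q[:,1]>-.2)&(Q[:,1]<.22)]
    L=Q[Q[:,2]>.15]; r=np.random.default_rng(0); best=0
    for _ in range(1000):
        a=L[r.choice(len(L),3)]; nn=np.cross(a[1]-a[0],a[2]-a[0]); 
        if np.linalg.norm(nn)<1e-6: continue
        nn/=np.linalg.norm(nn); m=abs((L-a[0])@nn)<.004
        if m.sum()>best: best=m.sum(); M=m
    c=L[M].mean(0); nn=np.linalg.svd(L[M]-c)[2][2]; nn*=np.sign(nn[2]); 
    print(n,len(L),best,"normal",nn.round(3),"c",c.round(3),"lidangle",np.arccos(nn[2]).round(3),"yaw",np.arctan2(-nn[1],-nn[0]).round(3),np.arctan2(nn[1],nn[0]).round(3))
    h=c+ (c[2]-.095)/ (np.sin(np.arccos(nn[2])))*np.array([0,0,0])
    print(" ext",L.min(0).round(3),L.max(0).round(3))
    # rim
    R=Q[(Q[:,2]>.088)&(Q[:,2]<.100)]; print(" rim rect",len(R),cv2.minAreaRect(R[:,:2].astype(np.float32)))
    R=Q[(Q[:,2]>.06)&(Q[:,2]<.108)]; print(" all rect",len(R),cv2.minAreaRect(R[:,:2].astype(np.float32)))
im=T["im"][130:290,150:330]; cv2.imwrite("pics/c1.png",cv2.resize(im,None,fx=4,fy=3.7,interpolation=cv2.INTER_CUBIC)[:600])
E
```

```text
top 2566 2409 normal [ 0.888 -0.171  0.426] c [0.622 0.034 0.231] lidangle 1.131 yaw 2.951 -0.191
 ext [ 0.568 -0.09   0.15 ] [0.681 0.155 0.292]
 rim rect 632 ((0.5601146817207336, 0.04546152055263519), (0.24020960927009583, 0.2576504349708557), 79.08541870117188)
 all rect 6620 ((0.5598059892654419, 0.045521050691604614), (0.24020960927009583, 0.2582792341709137), 79.08541870117188)
scene 1557 1388 normal [ 0.887 -0.169  0.43 ] c [0.621 0.051 0.237] lidangle 1.126 yaw 2.953 -0.188
 ext [ 0.567 -0.087  0.15 ] [0.682 0.16  0.289]
 rim rect 877 ((0.5591339468955994, 0.048783592879772186), (0.2437864989042282, 0.2589665949344635), 78.7716064453125)
 all rect 8258 ((0.5591830611228943, 0.04903077334165573), (0.24429050087928772, 0.2589665949344635), 78.7716064453125)
```

View pics/c1.png

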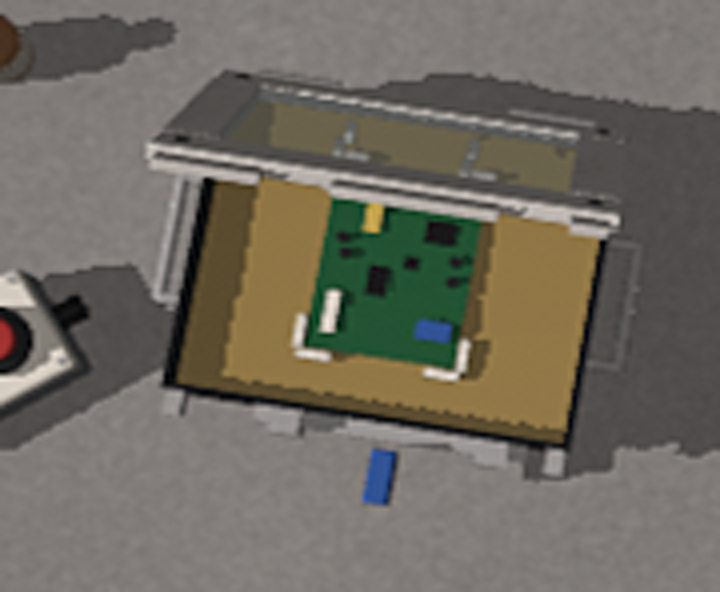

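The crop shows the lid at about (380,150), its free edge running (150,155) to (620,225). The unlocked tab is at (380,477) and the board sits in its nest. The lid angle is about 1.13 and the fixture yaw about -0.19. I'll work in the fixture-aligned coordinates fx and fy. Next I shut the gripper, rise, turn and move over behind the lid.

>>> step_arm(increments=[0,0,-0.1,0,0,-0.67,0,0,-0.1,0,0,0,0,0,-0.1,0,0,0,-0.068,0.09,0,0,0,0,-0.068,0.09,0,0,0,0,-0.068,0.09,0,0,0,0,-0.068,0.09,0,0,0,0,-0.068,0.09,0,0,0,0,-0.068,0.09,0,0,0,0,-0.068,0.09,0,0,0,0], grip=1, squeeze=20)

```text
time: 1.35
position: [0.4196, 0.3075, 0.4042]
tcp_rot: [2.408, 2.012, -0.012]
wrist_force: [0.3, 0.7, 0.1]
finger_gap: 0.003
```

```bash
cat >> h.py <<'E'
F=np.array([[.982,-.189,0],[.189,.982,0],[0,0,1]])
def pose():
    s=status.get_obs(); p=F@s["position"]; R=cv2.Rodrigues(np.array(s["tcp_rot"]))[0]
    print("t",round(s["time"],2),"fx,fy,z",p.round(4),"f",(F@s["wrist_force"]).round(1),"gap",round(s["finger_gap"],3)); print("tool axes in F:\n",(F@R).T.round(3))
E
python3 -c "from h import *; pose()"
```

```text
t 1.35 fx,fy,z [0.354  0.3813 0.4042] f [0.1 0.7 0.1] gap 0.003
tool axes in F:
 [[-0.011  1.    -0.009]
 [ 1.     0.011 -0.002]
 [-0.002 -0.009 -1.   ]]
```

>>> step_arm(increments=[-0.066,0.088,0,0,0,0,-0.066,0.088,0,0,0,0,-0.066,0.088,0,0,0,0,-0.066,0.088,0,0,0,0,-0.066,0.088,0,0,0,0,-0.066,0.088,0,0,0,0,-0.066,0.088,0,0,0,0,0,0,0.08,0,0,0,0,0,0.08,0,0,0,0,0,0.07,0,0,0,0,-0.03,0,0,0,0,0,-0.03,0,0,0,0])

```text
time: 2.85
position: [0.6588, 0.0128, 0.2802]
tcp_rot: [2.416, 2.005, -0.027]
wrist_force: [-0.3, 0.4, -0.6]
finger_gap: -0.002
```

```bash
python3 - <<'E'
from h import *
pose(); im,P=cloud("scene"); im2,_=cloud("top")
cv2.imwrite("pics/a1.png",np.hstack([cv2.resize(im[120:320,180:380],(400,400)),cv2.resize(im2[120:320,150:350],(400,400))]))
E
```

```text
t 2.85 fx,fy,z [0.6445 0.1371 0.2802] f [-0.4  0.3 -0.6] gap -0.002
tool axes in F:
 [[-0.005  1.    -0.015]
 [ 1.     0.005 -0.009]
 [-0.009 -0.015 -1.   ]]
```

View pics/a1.png

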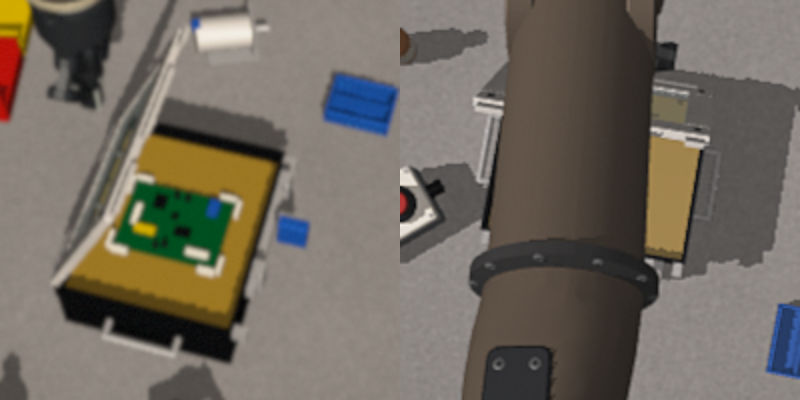

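>>> step_arm(increments=[0,-0.022,0,0,0,0,0,-0.022,0,0,0,0,0,-0.022,0,0,0,0,0,-0.022,0,0,0,0,0,-0.014,0.007,0,0,0,0,-0.014,0.007,0,0,0,0,-0.014,0.007,0,0,0,0,-0.012,0.008,0,0,0,0,-0.012,0.008,0,0,0,0,-0.012,0.008,0,0,0,0,-0.012,0.008,0,0,0])

```text
time: 4.32
position: [0.5671, 0.0302, 0.2542]
tcp_rot: [2.413, 2.004, -0.021]
wrist_force: [2.5, -0.0, -0.1]
finger_gap: -0.001
```

```bash
cat >> h.py <<'E'
def lid():
    _,P=cloud("scene"); Q=P.reshape(-1,3); Q=Q[~np.isnan(Q[:,0])]@F.T
    Q=Q[(Q[:,0]>.43)&(Q[:,0]<.67)&(Q[:,1]>.2)&(Q[:,1]<.255)&(Q[:,2]>.1)&(Q[:,2]<.3)]
    a=np.arctan2(Q[:,2]-.095,.657-Q[:,0]); print("lid angle pts",len(Q),np.percentile(a,[10,50,90]).round(3),"free edge z",np.percentile(Q[:,2],98).round(3))
E
python3 -c "from h import *; pose(); lid()"
```

```text
t 4.33 fx,fy,z [0.5512 0.1368 0.2542] f [ 2.5  0.4 -0.1] gap -0.001
tool axes in F:
 [[-0.005  1.    -0.014]
 [ 1.     0.005 -0.005]
 [-0.005 -0.014 -1.   ]]
lid angle pts 1235 [0.845 0.882 1.166] free edge z 0.25
```

>>> step_arm(increments=[0,-0.0105,0.011,0,0,0,0,-0.0105,0.011,0,0,0,0,-0.0105,0.011,0,0,0,0,-0.0105,0.011,0,0,0,0,-0.0105,0.011,0,0,0,0,-0.0065,0.0105,0,0,0,0,-0.0065,0.0105,0,0,0,0,-0.0065,0.0105,0,0,0,0,-0.0065,0.0105,0,0,0,0,-0.0065,0.0105,0,0,0,0,-0.0065,0.0105,0,0,0,0,-0.004,0.011,0,0,0,0,-0.004,0.011,0,0,0,0,-0.004,0.011,0,0,0,0,-0.004,0.011,0,0,0,0,-0.004,0.011,0,0,0])

```text
time: 6.38
position: [0.5066, 0.0403, 0.1615]
tcp_rot: [2.414, 2.005, -0.023]
wrist_force: [1.6, 0.7, 0.8]
finger_gap: 0.001
```

```bash
python3 -c "from h import *; pose(); lid()"
```

```text
t 6.38 fx,fy,z [0.4899 0.1354 0.1615] f [1.5 1.  0.8] gap 0.001
tool axes in F:
 [[-0.006  1.    -0.014]
 [ 1.     0.006 -0.006]
 [-0.006 -0.014 -1.   ]]
lid angle pts 2152 [0.23  0.267 0.682] free edge z 0.143
```

>>> step_arm(increments=[0,-0.001,0.008,0,0,0,0,-0.001,0.008,0,0,0,0,-0.001,0.008,0,0,0,0,0,0.008,0,0,0,0,0,0.007,0,0,0,0,0,0.006,0,0,0,0,0,0.006,0,0,0,0,0,0.005,0,0,0,0,0,0.005,0,0,0,0,0,0.004,0,0,0])

```text
time: 7.68
position: [0.503, 0.0403, 0.1268]
tcp_rot: [2.416, 2.007, -0.027]
wrist_force: [-11.4, 0.4, 38.6]
finger_gap: 0.002
```

>>> step_arm(increments=[0,0,-0.02,0,0,0,0,0,-0.08,0,0,0,0,0,-0.12,0,0,0,-0.035,-0.07,0,0,0,0,-0.035,-0.055,0,0,0,0])

```text
time: 8.3
position: [0.4379, 0.0184, 0.242]
tcp_rot: [2.413, 2.005, -0.024]
wrist_force: [-0.2, -0.6, 0.8]
finger_gap: 0.004
```

```bash
python3 - <<'E'
from h import *
pose(); im,P=cloud("scene"); im2,P2=cloud("top")
cv2.imwrite("pics/a2.png",np.hstack([cv2.resize(im[160:320,200:360],(400,400)),cv2.resize(im2[150:310,160:320],(400,400))]))
for n,i,p in(("s",im,P),("t",im2,P2)):
    Q=p@F.T; b=(Q[...,0]>.40)&(Q[...,0]<.47)&(Q[...,1]>.05)&(Q[...,1]<.25)&(Q[...,2]>.07)&(Q[...,2]<.125)
    m=(cv2.inRange(cv2.cvtColor(i,cv2.COLOR_BGR2HSV),(95,120,50),(130,255,255))>0)&b
    if m.sum()>10: print(n,m.sum(),np.percentile(Q[m],[3,50,97],axis=0).round(4))
    for y in (.03,.06,.22,.25):
        b=(abs(Q[...,1]-y)<.01)&(Q[...,0]>.465)&(Q[...,0]<.487)&(Q[...,2]>.08)&(Q[...,2]<.15)
        if b.sum(): print(n,"strip z at fy",y,np.median(Q[b][:,2]).round(4),b.sum())
E
```

```text
t 8.3 fx,fy,z [0.4265 0.1009 0.242 ] f [-0.1 -0.6  0.8] gap 0.004
tool axes in F:
 [[-0.006  1.    -0.014]
 [ 1.     0.006 -0.006]
 [-0.006 -0.014 -1.   ]]
s 180 [[0.412  0.1335 0.0837]
 [0.4269 0.144  0.1107]
 [0.442  0.1468 0.1181]]
s strip z at fy 0.03 0.1045 21
s strip z at fy 0.06 0.1047 67
s strip z at fy 0.22 0.1045 87
s strip z at fy 0.25 0.1047 89
t strip z at fy 0.03 0.1047 42
t strip z at fy 0.06 0.1057 16
t strip z at fy 0.22 0.105 6
t strip z at fy 0.25 0.1048 81
```

View pics/a2.png

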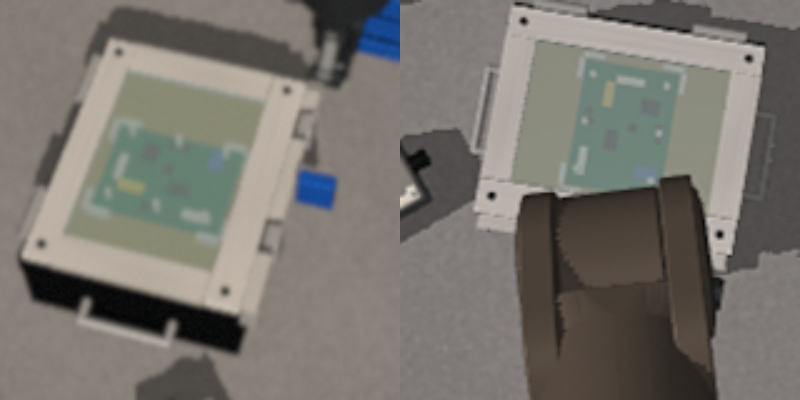

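The lid lies flat, with its strip at z = 0.1047 on both sides. The tab is seen at (317,188) in the left half, clear of the finger. Next I go down beside the tab.

>>> step_arm(increments=[0,0,0.1,0,0,0,0,0,0.1,0,0,0,0,0,0.06,0,0,0,0,0,0,0,0,0])

```text
time: 8.9
position: [0.4393, 0.0166, 0.1105]
tcp_rot: [2.412, 2.002, -0.014]
wrist_force: [-0.2, -0.3, -0.3]
finger_gap: 0.005
```

>>> step_arm(increments=[0.012,0,0,0,0,0,0.012,0,0,0,0,0,0.012,0,0,0,0,0,0.012,0,0,0,0,0,0.012,0,0,0,0,0,0.012,0,0,0,0,0])

```text
time: 9.65
position: [0.4485, 0.0538, 0.1134]
tcp_rot: [2.411, 1.999, -0.008]
wrist_force: [0.5, -2.4, -1.7]
finger_gap: -0.003
```

```bash
python3 -c "from h import *; pose()"
```

```text
t 9.65 fx,fy,z [0.4302 0.1376 0.1134] f [ 1.  -2.3 -1.7] gap -0.003
tool axes in F:
 [[-0.004  1.    -0.01 ]
 [ 1.     0.004  0.004]
 [ 0.004 -0.01  -1.   ]]
```

>>> step_arm(increments=[0.012,-0.001,0.002,0,0,0,0.012,-0.001,0.002,0,0,0])

```text
time: 9.9
position: [0.4505, 0.0666, 0.1116]
tcp_rot: [2.411, 1.998, -0.006]
wrist_force: [-0.4, -3.5, 3.1]
finger_gap: 0.002
```

>>> step_arm(increments=[0.01,-0.001,0.001,0,0,0,0.01,0,0.001,0,0,0])

```text
time: 10.15
position: [0.4509, 0.0696, 0.1109]
tcp_rot: [2.413, 1.989, -0.017]
wrist_force: [-7.8, -31.6, 23.0]
finger_gap: -0.001
```

>>> step_arm(increments=[0.008,0,0.001,0,0,0])

```text
time: 10.28
position: [0.4509, 0.0693, 0.1107]
tcp_rot: [2.416, 1.982, -0.023]
wrist_force: [-4.9, -20.0, 14.7]
finger_gap: 0.004
```

```bash
python3 -c "from h import *; pose()"
```

```text
t 10.28 fx,fy,z [0.4296 0.1533 0.1107] f [ -1.  -20.5  14.7] gap 0.004
tool axes in F:
 [[ 0.007  1.    -0.022]
 [ 1.    -0.007  0.003]
 [ 0.003 -0.022 -1.   ]]
```

The force jumped to about 30 N at fy = 0.153, which is the stop position I expected. Next I back off, rise and look.

>>> step_arm(increments=[-0.03,0,0,0,0,0,0,0,-0.1,0,0,0,0,0,-0.12,0,0,0,0,-0.1,0,0,0,0])

```text
time: 10.78
position: [0.4008, 0.0672, 0.224]
tcp_rot: [2.418, 1.979, -0.022]
wrist_force: [-1.0, 0.6, -0.8]
finger_gap: -0.0
```

```bash
python3 - <<'E'
from h import *
pose(); im,P=cloud("scene"); im2,P2=cloud("top")
cv2.imwrite("pics/a3.png",np.hstack([cv2.resize(im[160:390,200:370],(400,541)),cv2.resize(im2[150:310,90:320],(400,278)).repeat(1,0)if 0 else cv2.copyMakeBorder(cv2.resize(im2[150:310,90:320],(400,278)),0,263,0,0,0)]))
for n,i,p in(("s",im,P),("t",im2,P2)):
    Q=p@F.T; h=cv2.cvtColor(i,cv2.COLOR_BGR2HSV)
    b=(Q[...,0]>.40)&(Q[...,0]<.47)&(Q[...,1]>.05)&(Q[...,1]<.25)&(Q[...,2]>.07)&(Q[...,2]<.125)
    m=(cv2.inRange(h,(95,120,50),(130,255,255))>0)&b
    if m.sum()>10: print(n,"tab",m.sum(),np.percentile(Q[m],[3,50,97],axis=0).round(4))
    for nm,lo,hi in(("green",(40,100,50),(85,255,255)),("red",(0,140,80),(8,255,255))):
        b=(p[...,0]>.4)&(p[...,0]<.65)&(p[...,1]>.2)&(p[...,1]<.45)&(p[...,2]>.069)&(p[...,2]<.08)
        m=(cv2.inRange(h,lo,hi)>0)&b
        if m.sum()>10: q=p[m]; print(n,nm,q.mean(0).round(4),"F",(F@q.mean(0)).round(4),((np.percentile(q,1,axis=0)+np.percentile(q,99,axis=0))/2).round(4))
E
```

```text
t 10.78 fx,fy,z [0.3809 0.1418 0.224 ] f [-1.1  0.4 -0.8] gap -0.0
tool axes in F:
 [[ 0.009  1.    -0.021]
 [ 1.    -0.009  0.004]
 [ 0.004 -0.021 -1.   ]]
s tab 179 [[0.4123 0.171  0.0842]
 [0.4271 0.1822 0.1101]
 [0.4416 0.1847 0.1185]]
s green [0.5092 0.3392 0.0752] F [0.4359 0.4293 0.0752] [0.5091 0.3389 0.0743]
s red [0.5384 0.2869 0.0751] F [0.4745 0.3835 0.0751] [0.5382 0.2864 0.0746]
t green [0.5097 0.3343 0.0751] F [0.4373 0.4246 0.0751] [0.5105 0.3348 0.0747]
t red [0.539  0.2823 0.0755] F [0.4759 0.3791 0.0755] [0.5389 0.2825 0.0748]
```

View pics/a3.png

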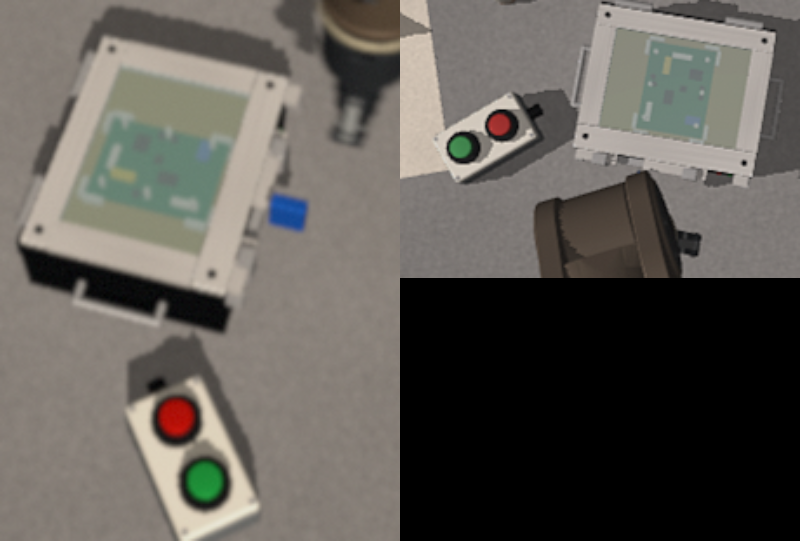

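The tab has moved 38 mm to the left, now at (288,212), with the claws over the lip. The start button at (205,482) averages F (0.437, 0.427) over both views. Next I move above it.

>>> step_arm(increments=[0.114,0.023,0,0,0,0,0.114,0.023,0,0,0,0,0.114,0.023,0,0,0,0,0.114,0.023,0,0,0,0,0.114,0.023,0,0,0,0,0,0,0.05,0,0,0,0,0,0.05,0,0,0])

```text
time: 11.75
position: [0.505, 0.348, 0.161]
tcp_rot: [2.419, 1.999, -0.027]
wrist_force: [0.1, -0.0, -1.2]
finger_gap: 0.001
```

```bash
python3 -c "from h import *; pose()"
```

```text
t 11.75 fx,fy,z [0.4302 0.4372 0.161 ] f [ 0.1  0.  -1.2] gap 0.001
tool axes in F:
 [[-0.001  1.    -0.015]
 [ 1.     0.001 -0.009]
 [-0.009 -0.015 -1.   ]]
```

>>> step_arm(increments=[-0.02,0.014,0.03,0,0,0,0,0,0.04,0,0,0,0,0,0.04,0,0,0,0,0,0,0,0,0])

```text
time: 12.25
position: [0.5092, 0.3324, 0.1017]
tcp_rot: [2.42, 1.999, -0.034]
wrist_force: [0.3, 0.5, 0.3]
finger_gap: -0.002
```

```bash
python3 -c "from h import *; pose()"
```

```text
t 12.25 fx,fy,z [0.4372 0.4226 0.1017] f [0.2 0.6 0.3] gap -0.002
tool axes in F:
 [[-0.     1.    -0.018]
 [ 1.    -0.    -0.012]
 [-0.012 -0.018 -1.   ]]
```

>>> step_arm(increments=[0.008,0,0,0,0,0,0,0,0.008,0,0,0,0,0,0.008,0,0,0,0,0,0.006,0,0,0])

```text
time: 12.75
position: [0.5115, 0.3363, 0.093]
tcp_rot: [2.421, 1.998, -0.029]
wrist_force: [-1.5, -1.2, 3.7]
finger_gap: 0.003
```

>>> step_arm(increments=[0,0,0.006,0,0,0,0,0,0.006,0,0,0])

```text
time: 13.0
position: [0.5117, 0.3364, 0.0914]
tcp_rot: [2.422, 1.999, -0.026]
wrist_force: [-12.2, -7.9, 44.6]
finger_gap: -0.001
```

>>> step_arm(increments=[0,0,0.006,0,0,0])

```text
time: 13.12
position: [0.5117, 0.3363, 0.0915]
tcp_rot: [2.423, 1.999, -0.024]
wrist_force: [-11.9, -7.4, 37.0]
finger_gap: 0.003
```

```bash
python3 - <<'E'
from h import *
pose(); im,P=cloud("scene"); im2,_=eyes.capture("wrist")
cv2.imwrite("pics/a4.png",np.hstack([cv2.resize(im[300:410,230:340],(400,400),interpolation=cv2.INTER_CUBIC),cv2.resize(im2,(400,300))[:,:] if 0 else cv2.copyMakeBorder(cv2.resize(im2,(400,300)),0,100,0,0,0)]))
T=np.load("scene.npz"); 
for D in(T["P"],P):
    b=(D[...,0]>.46)&(D[...,0]<.6)&(D[...,1]>.22)&(D[...,1]<.4)&(D[...,2]>.03)&(D[...,2]<.085)
    print(np.histogram(D[...,2][b],bins=np.arange(.044,.086,.002)))
E
```

```text
t 13.12 fx,fy,z [0.4389 0.427  0.0915] f [-10.3  -9.5  37. ] gap 0.003
tool axes in F:
 [[ 0.001  1.    -0.012]
 [ 1.    -0.001 -0.01 ]
 [-0.01  -0.012 -1.   ]]
(array([ 12,  14,  70, 267, 515, 443, 128,  31,  21,  77, 173, 161,  35,
        20,  63, 120, 115,  31,   2,   1]), array([0.044, 0.046, 0.048, 0.05 , 0.052, 0.054, 0.056, 0.058, 0.06 ,
       0.062, 0.064, 0.066, 0.068, 0.07 , 0.072, 0.074, 0.076, 0.078,
       0.08 , 0.082, 0.084]))
(array([ 13,  17,  37, 114, 166, 152,  47,   4,   1,  20,  38,  16,  18,
         5,   1,   3,   0,   2,   0,   1]), array([0.044, 0.046, 0.048, 0.05 , 0.052, 0.054, 0.056, 0.058, 0.06 ,
       0.062, 0.064, 0.066, 0.068, 0.07 , 0.072, 0.074, 0.076, 0.078,
       0.08 , 0.082, 0.084]))
```

View pics/a4.png

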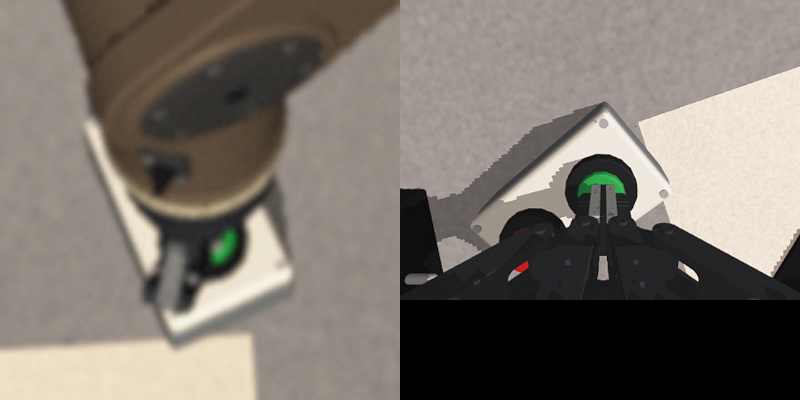

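```bash
python3 - <<'E'
from h import *
for n in("wrist","scene"):
    im,P=cloud(n); h=cv2.cvtColor(im,cv2.COLOR_BGR2HSV)
    b=(np.hypot(P[...,0]-.51,P[...,1]-.3365)<.024)&(P[...,2]>.04)&(P[...,2]<.09)
    m=(cv2.inRange(h,(40,100,50),(85,255,255))>0)&b
    print(n,m.sum(),np.percentile(P[m],[5,50,95],axis=0).round(4))
    k=b&(h[...,2]<60); print(" dark",k.sum(),np.histogram(P[...,2][k],bins=np.arange(.05,.09,.002))[0])
    w=(P[...,0]>.45)&(P[...,0]<.6)&(P[...,1]>.25)&(P[...,1]<.4)&(P[...,2]>.045)&(P[...,2]<.06)&(h[...,2]>150)
    print(" station top",w.sum(),np.median(P[w],0).round(4))
    r=(cv2.inRange(h,(0,140,60),(8,255,255))>0)&(P[...,2]>.05)&(P[...,2]<.09)
    print(" red",r.sum(),np.percentile(P[r],[5,50,95],axis=0).round(4) if r.sum() else "")
E
```

```text
wrist 1245 [[0.4959 0.3235 0.0678]
 [0.5008 0.3367 0.0703]
 [0.5082 0.3482 0.0717]]
 dark 3858 [   0    0    0    2   49  118  118  277 2557  195    0    0    3   19
   65   84   89   94  101]
 station top 14093 [0.5024 0.3231 0.055 ]
 red 169 [[0.5251 0.2731 0.0684]
 [0.546  0.2774 0.0769]
 [0.5491 0.2809 0.078 ]]
scene 33 [[0.4944 0.3362 0.0631]
 [0.4982 0.3439 0.0679]
 [0.5034 0.3505 0.0713]]
 dark 38 [ 0  0  0  0  0  0  7 16  9  5  1  0  0  0  0  0  0  0  0]
 station top 541 [0.5007 0.3454 0.0532]
 red 71 [[ 0.8275 -0.2358  0.0501]
 [ 0.9016 -0.164   0.0512]
 [ 0.9343 -0.1338  0.0532]]
```

The wrist depth shows the green cap at about 0.071 against 0.077 for the released red one. It is down by its full 6 mm, and the stiff 40 N reaction agrees. Next I release and rise clear.

>>> step_arm(increments=[0,0,-0.01,0,0,0,0,0,-0.05,0,0,0,0,0,-0.1,0,0,0,0,0,-0.1,0,0,0,0,-0.12,-0.02,0,0,0,0,-0.12,0,0,0,0,0,0,0,0,0,0])

```text
time: 14.2
position: [0.393, 0.3622, 0.2379]
tcp_rot: [-2.423, -1.998, 0.018]
wrist_force: [-0.0, 0.0, 0.1]
finger_gap: 0.003
```

```bash
python3 - <<'E'
from h import *
pose(); im,P=cloud("scene"); im2,P2=cloud("top")
cv2.imwrite("pics/a5.png",np.vstack([im[30:400,100:400]]) if 0 else np.hstack([cv2.resize(im[100:400,110:400],(400,414)),cv2.resize(im2[100:320,90:380],(400,303)).copy() if 0 else cv2.copyMakeBorder(cv2.resize(im2[100:320,90:380],(400,303)),0,111,0,0,0)]))
for n,i,p in(("s",im,P),("t",im2,P2)):
    Q=p@F.T; h=cv2.cvtColor(i,cv2.COLOR_BGR2HSV)
    for nm,q,lo,hi,b in(("tab",Q,(95,120,50),(130,255,255),(.40,.47,.05,.25,.07,.125)),("green",p,(40,100,50),(85,255,255),(.46,.56,.3,.4,.05,.09)),("red",p,(0,140,80),(8,255,255),(.46,.6,.22,.34,.05,.09)),("dish",p,(95,120,50),(130,255,255),(.3,.43,-.26,-.13,-.01,.04))):
        m=cv2.inRange(h,lo,hi)>0
        for k in range(3): m&=(q[...,k]>b[2*k])&(q[...,k]<b[2*k+1])
        if m.sum()>5: print(n,nm,np.percentile(q[m],[3,50,97],axis=0).round(3).tolist())
    b=(Q[...,1]>.04)&(Q[...,1]<.25)&(Q[...,0]>.465)&(Q[...,0]<.487)&(Q[...,2]>.08)&(Q[...,2]<.15); print("strip z",np.median(Q[b][:,2]).round(4))
E
```

```text
t 14.2 fx,fy,z [0.3175 0.43   0.2379] f [-0.1  0.   0.1] gap 0.003
tool axes in F:
 [[ 0.001  1.    -0.008]
 [ 1.    -0.002 -0.008]
 [-0.008 -0.008 -1.   ]]
s tab [[0.422, 0.171, 0.085], [0.432, 0.182, 0.112], [0.441, 0.185, 0.118]]
s green [[0.495, 0.32, 0.063], [0.509, 0.339, 0.075], [0.524, 0.352, 0.078]]
s red [[0.525, 0.269, 0.064], [0.538, 0.286, 0.075], [0.553, 0.3, 0.079]]
s dish [[0.323, -0.23, -0.0], [0.363, -0.193, 0.009], [0.404, -0.155, 0.024]]
strip z 0.1045
t tab [[0.414, 0.166, 0.112], [0.429, 0.173, 0.115], [0.443, 0.179, 0.12]]
t green [[0.497, 0.323, 0.064], [0.51, 0.336, 0.075], [0.525, 0.351, 0.079]]
t red [[0.526, 0.27, 0.065], [0.54, 0.283, 0.075], [0.552, 0.298, 0.081]]
t dish [[0.324, -0.229, -0.001], [0.363, -0.196, 0.006], [0.405, -0.162, 0.024]]
strip z 0.1049
```

View pics/a5.png

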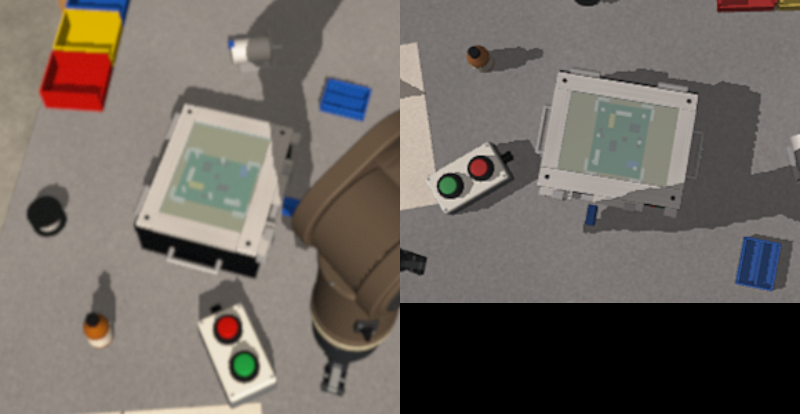

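The lid is shut at (620,140), the tab is across at (591,215), both buttons are up at (448,185) and (480,168), and the bystanders are where they were. I'm handing the job in.

```bash
python3 -c "from cell import arm; print(arm.job_done())"
```

```text
the job is handed in; nothing more can be done
None
```

I shut the lid with the closed fingertips, pushed the blue tab left to its stop, pressed the green button fully down and let it go. I handed the job in at about 14.3 s of the 48 s allowed, with the arm clear of everything.

**Last checks:**
- **Lid:** it lies flat, with its top at 0.1045–0.105 m. I lowered it slowly, and the force rose to about 39 N at the fingertips when it met the rim.
- **Lock:** the tab moved 38 mm, then stopped hard at about 31 N where I expected the stop. The start position within 0–10 mm was not known, so that hard stop is my evidence that it is fully locked.
- **Start button:** the green cap went down about 6 mm against a stiff reaction of up to 45 N. It is now back up level with the red one.
- **Other things:** the dish measured the same as before. The red button, bottle, motor and board looked unmoved in the last picture.

**Disagreement:** both button tops measured about 75 mm above the bench, against the stated 72 mm. I therefore judged the press from the cap's travel and the force, not from its height.

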